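Load two gift cartons base-down in the tipped-back display tray and set it upright

TASK

Two plain gift cartons with a small bottle inside each lie on the packing bench; both ends look alike, so lift each one off-centre to feel which end is the heavy one, the bottle's base. Load both into the tipped-back display tray, one in each pocket, heavy end down on the tray's floor, without dropping them, and only then press the bar at the front of the stand down until the tray is fully upright. Leave the tape dispenser, the tub of caps and the amber bottle where they are.

Things in the scene. Friction and masses are not known exactly. Their poses are not given: they have to be found in the camera images.
- carton_1: closed gift carton, brown cardboard, white belly band, 52 x 52 x 180 mm, 0.38 to 0.52 kg, lying flat on the bench at any yaw. Origin at its middle (26 mm above the bench); x axis along its length. A bottle is packed inside: the centre of mass lies about 28 mm from the middle towards the heavy end (the bottle's base), which is at either end of x, by chance, each time.
- carton_2: second gift carton, outside the same as carton_1, with the same kind of bottle inside; same origin and axes. Its heavy end must be felt as well: it is at either end of x, by chance, each time.
- stand: fixed dark steel base of the tilting packing stand, 260 mm deep, 314 mm wide. Origin on the bench, straight below the hinge; x points to the stand's back (away from the operator), y to the left. The hinge line runs along y, 36 mm above the bench, through the lower rear edge of the cradle that carries the tray.
- cradle (a joint): recline of the cradle and its tray, rad: 0 fully upright (stop), 0.9 fully tipped back, away from the front (stop). It starts at 0.78 to 0.9. A friction hinge (about 0.4 N m) with some damping holds it where it is left; loaded, it may settle back to 0.9 by itself; once raised past about halfway, the loaded cradle sinks upright by its own weight.
- tray_lip (a point): middle of the top edge of the tray's front lip; moves with the cradle. The cardboard display tray is 260 mm wide: back panel 150 mm high, side panels 45, front lip 30, floor 4 mm thick, and two pockets, centres 100 mm apart, between grey pulp spacers whose tops are 36 mm above the floor. Each pocket is 68 mm wide and 66 mm from back panel to lip.
- pocket_left (a point): centre of the floor of the tray's left (+y) pocket; moves with the cradle. z runs up along the back panel (it leans back when tipped), x square into the back panel, whose face is 30 mm off in +x; the lip is 36 mm off in -x; y to the left. A carton standing on the floor against the back panel has its middle at z 90 mm, x 4 mm from this point.
- pocket_right (a point): the same for the right (-y) pocket.
- press_bar (a point): middle of the press bar along y at the front of the cradle: round bar 216 mm long, with a black rubber sleeve 20 mm thick and 120 mm long; moves with the cradle, 135 mm from the hinge line. At recline 0.9 it is about 142 mm above the bench, upright 36 mm. Pressing it down brings the cradle upright; loaded, this takes about 10 to 15 N at first, less later.
- tape_dispenser: grey bench tape dispenser with a brown roll, 150 x 66 mm and 100 mm high, origin at the middle of its underside; a bystander
- cap_tub: open steel tub of brass caps, 96 mm across and 65 mm high, origin at the middle of its underside; a bystander
- sample_bottle: amber bottle, 60 mm across and 190 mm high, origin at the middle of its underside; a bystander
There are look-alikes about, which are no part of the job. Leave any black or pink look-alike of the carton_2 alone.

How it is judged:
By the outcome, as a careful person would: the job done as asked, in the order asked, and still so for the second after the job is handed in, with the robot touching nothing.
It also fails if it takes over 72 s, if anything falls off the work surface, if the arm or the gripper's body presses on something with over 40 N, if the wrist force passes 120 N, or if a joint passes its speed limit or range.

ROBOT

A 6-joint arm with a two-finger parallel gripper is mounted at the origin on the work surface. World frame = base frame: x ahead of the robot, y to its left, z up, the work surface at z = 0. Lengths are in m, angles in rad, forces in N, time in s.
With the tool pointing down it reaches from about 0.4 to 0.925 m from the base axis. Payload 3.4 kg.
Tool frame: the origin (TCP) lies between the finger pads; the fingertips stand 8 mm ahead of it and the grasp point (between the pads) lies 11 mm behind it; z points along the fingers, y is the line along which they close (so a half turn about z gives the same grasp; the last joint's range is limited). The gripper opens to 85 mm and grips with 20 to 120 N. Pads are 22 mm wide; open, the fingers measure 114 mm over their backs; the gripper's body (76 mm by 85 mm) begins 54 mm behind the grasp point. The pads swing forward as they close: fully open they stand 13 mm farther back than shut.
Start: joints at [-1.224, 0.307, 1.506, -0, 1.328, -0.073], TCP at [0.235, -0.525, 0.239] pointing down, gripper open.
Joint ranges: [-3.12, 3.12], [-1.05, 2.28], [0.14, 2.33], [-1.42, 4.57], [0.1, 2.73], [-2.68, 2.68]. Speed limits (rad/s): [2.57, 2.57, 3.14, 3.14, 3.14, 3.14].

INTERFACE

Orientations are given as a unit quaternion [w, x, y, z].
In Python, from plant import arm, cams gives the robot as it stands. The module is installed in compiled form; this text tells all that it offers.
- The arm moves only by the tool play_rows, never from a script. Its arguments are lists of equal length, an entry for each row: "offset": the shift along the tool's x, y, z normalised to -1 to 1, where 1 is 0.5 m, a list of three; "turn": the turn, a rotation vector about the tool's x, y, z normalised to -1 to 1, where 1 is 360 degrees, a list of three; "grip": the opening, from 0 (shut) to 1 (fully open). In form: {"offset": [[x, y, z], ...], "turn": [[ax, ay, az], ...], "grip": [grip, ...]}. A call has 1 to 12 rows; each row is the pose to reach, as a shift and turn from the pose commanded when the call began, along the tool's axes at that moment, turning the shorter way round; what a row does not reach only later rows make up. A row lasts 1/8 s, in which the tool goes at most 62.5 mm and 10.7 degrees, less where a joint would pass 70% of its speed; a pose out of reach is approached as far as the arm can. A call with a number of a shift or a turn outside -1 to 1 is refused whole. A call with a gripper value outside its range is refused whole. The fingers move at their own pace and stop on an object; "grip_force" is the grip in N (left out, the last holds). Time passes only in rows, so rows that repeat a pose let the fingers close. It gives the time, the measured TCP pose, the force, the opening and the grip force at its end, in the units of the state.
- arm.sense(): the state, without advancing time (a new reading comes with each control period).
- cams.camera(name): name is "scene" or "top"; returns a dict with "image" (420x560x3 uint8, blue, green, red), "mtx" (3x3 intrinsics, pixels), "rvec" (rotation vector, rad) and "tvec" (3), from world to camera coordinates, as OpenCV has them. Camera axes: x right, y down, z forward; pixel columns grow to the right and rows downward; lengths in m; the calibration is good to about 2 mm. A picture is of the moment at which its call begins. There is no depth.
- arm.sign_off(): hands the job in; it is judged then, once.
The state is a dict: "t": time; "joints": joint angles; "dq": joint speeds; "joint_torque": joint torques, N m; "tool_pos": TCP position; "tool_rot": TCP orientation; "ft_force": force on the tool from outside, world axes, zero at the start; "moment": the same for the moment, N m; "finger_gap": finger opening in m; "grasp_force": force on a finger pad.
Only numpy, scipy, OpenCV 4.12 (cv2) and the standard library are available. Lean on these libraries where they do the work, as an engineer would, in place of code of your own. Each camera call takes 0.05 s, during which the arm holds its last target. There are 200 camera calls.

## Working session

There is one attempt and no reset: what is moved stays moved. The work goes in short steps, Python scripts to look and compute and a tool call to move; the robot and the scene stay as the last step left them, time stands still between calls to the robot, and variables do not carry over. Pictures are saved under pics/ and viewed, at most 13 in all, crops included, and the job is handed in when it is done.

Besides the shell and the picture viewer there is one more tool, called after "Emit:" in YAML: its name, and indented under it one key for each argument. play_rows: Moves the arm, as the interface text tells. Its arguments: {"type":"object","properties":{"offset":{"type":"array","items":{"type":"array","items":{"type":"number"}}},"turn":{"type":"array","items":{"type":"array","items":{"type":"number"}}},"grip":{"type":"array","items":{"type":"number"}},"grip_force":{"type":"number"}},"required":["offset","turn","grip"]}

```bash
mkdir -p pics; ls; python3 - <<'E'
from plant import arm,cams
import cv2,numpy as np
for n in("scene","top"):
    c=cams.camera(n); cv2.imwrite(f"pics/{n}0.png",c["image"]); R=cv2.Rodrigues(c["rvec"])[0]; print(n,c["mtx"].tolist(),(-R.T@c["tvec"].ravel()).round(3),R[2].round(2))
print(arm.sense())
E
```

```text
pics
scene [[462.76979585773915, 0.0, 284.7835205834205], [0.0, 462.76979585773915, 195.9727382182129], [0.0, 0.0, 1.0]] [1.164 0.519 1.456] [-0.4  -0.37 -0.84]
top [[497.4704166582247, 0.0, 287.4692426954687], [0.0, 497.4704166582247, 217.964783707185], [0.0, 0.0, 1.0]] [ 0.351 -0.083  1.783] [ 0.08 -0.   -1.  ]
{'t': 0.1, 'joints': array([-1.22346998e+00,  3.07520556e-01,  1.50753825e+00,  7.44018057e-07,
        1.32837856e+00, -7.34866103e-02]), 'dq': array([ 8.70687154e-05, -2.02825436e-03, -1.79003324e-03, -2.26601296e-04,
       -6.94424316e-04, -3.52258939e-04]), 'joint_torque': array([ 6.18261511e-04, -4.58529961e+01, -2.52608979e+01, -4.46433307e-05,
        5.63562193e-03, -8.70367757e-06]), 'tool_pos': array([ 0.23466916, -0.52427657,  0.23846201]), 'tool_rot': array([-9.13771854e-04,  9.77945702e-01,  2.08857257e-01, -1.25536808e-04]), 'ft_force': array([ 0.85125229, -0.12482635, -0.06110825]), 'moment': array([0.00349368, 0.02362578, 0.0134855 ]), 'grasp_force': 0.0, 'finger_gap': 0.08549939800132099}
```

View pics/scene0.png

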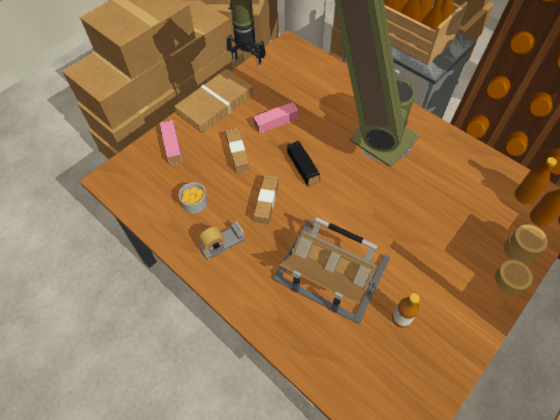

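View pics/top0.png

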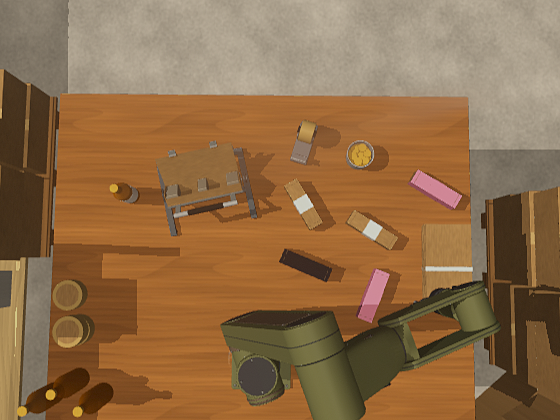

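The scene view shows the cartons at (237,150) and (266,199), and the stand at (332,268) with its bar at (345,233). The top view shows the cartons at (303,204) and (371,230), the stand at (205,185), the tape dispenser at (304,142), the tub at (361,154) and the bottle at (125,193). I'll zoom in next.

```bash
python3 - <<'E'
import cv2
a=cv2.imread("pics/top0.png")[130:265,150:275]; cv2.imwrite("pics/ta.png",cv2.resize(a,None,fx=4.4,fy=4.4,interpolation=2)[:600])
b=cv2.imread("pics/top0.png")[120:265,270:410]; 
s=cv2.imread("pics/scene0.png")[210:325,265:395]
import numpy as np
f=lambda i:cv2.resize(i,(400,int(i.shape[0]*400/i.shape[1])),interpolation=2)
A,B,=f(a),f(b);h=max(len(A),len(B));p=lambda i:np.vstack([i,np.zeros((h-len(i),400,3),np.uint8)])
cv2.imwrite("pics/z1.png",np.hstack([p(A),p(B)]));cv2.imwrite("pics/z2.png",cv2.resize(s,(678,600),interpolation=2))
E
```

```text
(no output)
```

View pics/z1.png

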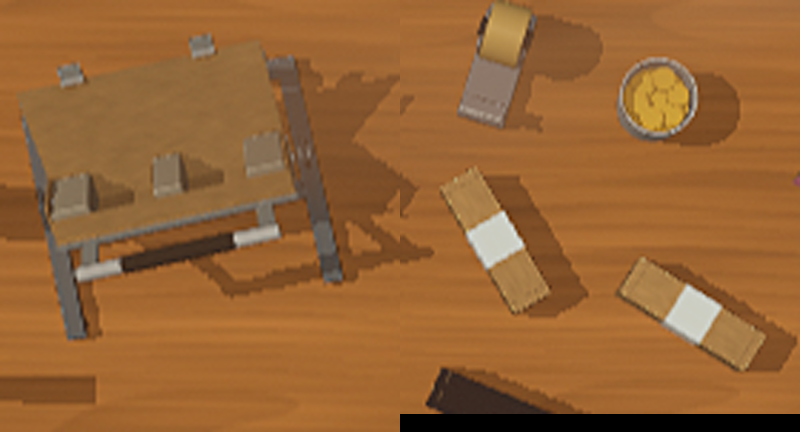

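View pics/z2.png

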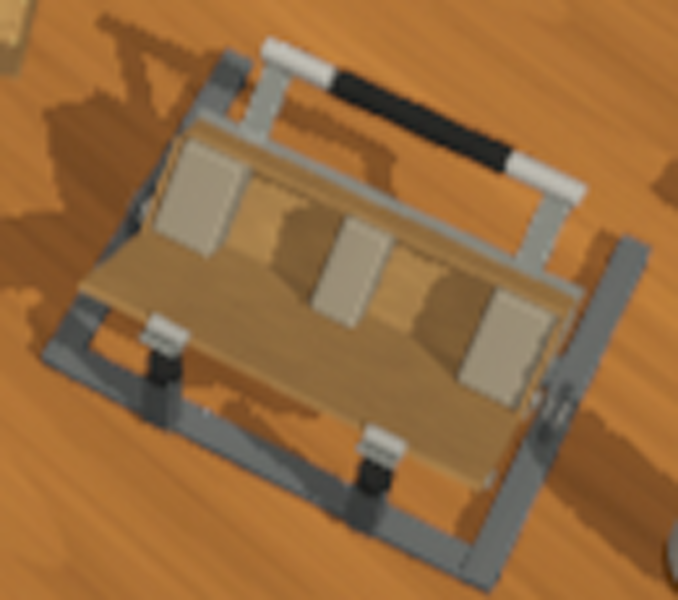

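Zoomed crops: the bar ends, spacer tops, back-panel corners and carton corners are all readable. Next I triangulate them.

```bash
cat > h.py <<'E'
import numpy as np,cv2
from scipy.spatial.transform import Rotation as R
from plant import arm,cams
def cam(n):
    c=cams.camera(n); return c["image"],c["mtx"],cv2.Rodrigues(c["rvec"])[0],c["tvec"].ravel()
def tri(ct,cs,pt,ps):
    P=[m@np.c_[r,t] for _,m,r,t in(ct,cs)]
    X=cv2.triangulatePoints(*P,np.array(pt,float).reshape(2,1),np.array(ps,float).reshape(2,1)).ravel(); X=X[:3]/X[3]
    e=[np.linalg.norm((p@np.r_[X,1])[:2]/(p@np.r_[X,1])[2]-q) for p,q in zip(P,(pt,ps))]
    return X,max(e)
def plane(c,p,z):
    _,m,r,t=c; o=-r.T@t; d=r.T@np.linalg.solve(m,[*p,1]); return o+d*(z-o[2])/d[2]
def rel(pos,rot):
    """offset/turn to reach world pos, Rotation rot, from measured pose"""
    s=arm.sense(); q=s["tool_rot"]; C=R.from_quat([q[1],q[2],q[3],q[0]])
    print("offset",(C.inv().apply(np.array(pos)-s["tool_pos"])/.5).round(4).tolist(),"turn",((C.inv()*rot).as_rotvec()/(2*np.pi)).round(4).tolist())
def st():
    s=arm.sense(); print("t %.2f"%s["t"],"pos",s["tool_pos"].round(4),"F",s["ft_force"].round(2),"M",s["moment"].round(3),"gap %.4f gf %.1f"%(s["finger_gap"],s["grasp_force"]),"q",s["joints"].round(2))
E
python3 - <<'E'
from h import *
ct,cs=cam("top"),cam("scene")
A=lambda x,y:((x+.5)/3.2+150-.5,(y+.5)/3.2+130-.5)
Z=lambda x,y:((x+.5)/5.215+265-.5,(y+.5)/5.217+210-.5)
for n,a,z in[("barR",(278,230),(265,48)),("barL",(78,275),(583,195)),("slR",(235,240),(333,83)),("slL",(123,265),(508,160)),
 ("panR",(262,42),(80,285)),("panL",(20,95),(487,487)),("spR",(265,155),(200,195)),("spM",(169,175),(352,269)),("spL",(72,195),(506,348))]:
    X,e=tri(ct,cs,A(*a),Z(*z)); print(n,X.round(4),round(e,1))
for c,n in((ct,"top"),(cs,"scene")):
    im=c[0].astype(int); w=((im.min(2)>150)&(im.max(2)-im.min(2)<45)).astype(np.uint8)
    k,l,s,ce=cv2.connectedComponentsWithStats(w)
    for i in range(1,k):
        if 60<s[i,4]<900: print(n,ce[i].round(1),s[i,4],plane(c,ce[i],.052).round(4))
B=lambda x,y:((x+.5)/2.857+270-.5,(y+.5)/2.857+120-.5)
for q in([(440,187),(475,168),(550,290),(517,313)],[(617,293),(643,257),(765,338),(740,371)]):
    p=np.array([plane(ct,B(x-400,y),.052)[:2] for x,y in q]); L=((p[2]+p[3])-(p[0]+p[1]))/2
    print("carton",p.mean(0).round(4),"len",np.linalg.norm(L).round(3),"w",np.linalg.norm(p[0]-p[1]).round(3),"yaw",np.arctan2(L[1],L[0]).round(3))
for n,p in(("tape",(304,142)),("tub",(361,154)),("bot",(125,193))): print(n,plane(ct,p,0.05).round(3))
E
```

```text
barR [0.5391 0.0803 0.1356] 0.4
barL [0.4895 0.2883 0.1344] 0.1
slR [0.5283 0.126  0.1309] 0.1
slL [0.5007 0.241  0.1354] 0.2
panR [0.7371 0.1014 0.1349] 0.0
panL [0.6769 0.3549 0.1366] 0.8
spR [0.6253 0.1011 0.0862] 0.1
spM [0.602  0.2041 0.0879] 0.1
spL [0.5799 0.3069 0.0879] 0.2
top [335.1   9.9] 280 [ 1.248  -0.2552  0.052 ]
top [317.5  16.2] 114 [ 1.2239 -0.1916  0.052 ]
top [448.4  70. ] 66 [ 1.0288 -0.6614  0.052 ]
top [243.4  82.3] 173 [0.9764 0.0719 0.052 ]
top [257.9  78.3] 80 [0.9913 0.0204 0.052 ]
top [541.1  86.1] 211 [ 0.9729 -0.9924  0.052 ]
top [302.8 203.6] 225 [ 0.5428 -0.1426  0.052 ]
top [372.  229.5] 221 [ 0.4539 -0.3845  0.052 ]
top [448.9 268.5] 189 [ 0.3209 -0.6506  0.052 ]
scene [329.5  16. ] 61 [-0.4039 -0.6193  0.052 ]
scene [215.2  94.9] 108 [ 0.3219 -0.6471  0.052 ]
scene [450.9 108.8] 197 [-0.2655  0.1306  0.052 ]
scene [ 12.6 151.8] 165 [ 1.0511 -1.01    0.052 ]
scene [236.4 145.9] 150 [ 0.4553 -0.386   0.052 ]
scene [266.5 195.5] 196 [ 0.5438 -0.1423  0.052 ]
scene [179.2 318.3] 894 [ 1.0516 -0.0341  0.052 ]
scene [101.8 311.6] 150 [ 1.1992 -0.2297  0.052 ]
scene [ 14.5 338.5] 403 [ 1.4257 -0.3574  0.052 ]
scene [215.4 363.5] 96 [1.0693 0.1473 0.052 ]
scene [131.9 391.9] 81 [1.2816 0.0276 0.052 ]
scene [ 85.  412.7] 510 [ 1.4027 -0.0262  0.052 ]
carton [ 0.5433 -0.1435] len 0.179 w 0.049 yaw -2.587
carton [ 0.4529 -0.383 ] len 0.177 w 0.055 yaw -2.142
tape [ 0.762 -0.146  0.05 ]
tub [ 0.721 -0.347  0.05 ]
bot [0.575 0.481 0.05 ]
```

```bash
cat >> h.py <<'E'
def down(yaw): 
    c,s=np.cos(yaw),np.sin(yaw); return R.from_matrix(np.array([[c,s,0],[s,-c,0],[0,0,-1]]).T)
YAW,LC=.232,.0588
sx=np.array([np.cos(YAW),np.sin(YAW),0]); sy=np.array([-sx[1],sx[0],0]); ez=np.array([0,0,1.])
def trayrot(r,heavy):  # heavy=+1: heavy end on tool +x
    tz=np.sin(r)*sx+np.cos(r)*ez; tx=np.cos(r)*sx-np.sin(r)*ez
    return R.from_matrix(np.c_[-heavy*tz,heavy*sy,tx]),tx,tz
E
python3 -c "
from h import *
rel([.5433,-.1428,.12],down(.555))"
```

```text
offset [0.8751, -0.4444, 0.2381] turn [-0.0002, -0.0, -0.0214]
```

Emit:
play_rows:
  offset:
    - [0.8751,-0.4444,0.2381]
    - [0.8751,-0.4444,0.2381]
    - [0.8751,-0.4444,0.2381]
    - [0.8751,-0.4444,0.2381]
    - [0.8751,-0.4444,0.2381]
    - [0.8751,-0.4444,0.2381]
    - [0.8751,-0.4444,0.2381]
    - [0.8751,-0.4444,0.2381]
    - [0.8751,-0.4444,0.2381]
    - [0.8751,-0.4444,0.2381]
    - [0.8751,-0.4444,0.2381]
    - [0.8751,-0.4444,0.2381]
  turn:
    - [0,0,-0.0214]
    - [0,0,-0.0214]
    - [0,0,-0.0214]
    - [0,0,-0.0214]
    - [0,0,-0.0214]
    - [0,0,-0.0214]
    - [0,0,-0.0214]
    - [0,0,-0.0214]
    - [0,0,-0.0214]
    - [0,0,-0.0214]
    - [0,0,-0.0214]
    - [0,0,-0.0214]
  grip: [1,1,1,1,1,1,1,1,1,1,1,1]
  grip_force: 70

```text
t: 1.7
tool_pos: [0.5428, -0.1447, 0.1207]
tool_rot: [0.0, 0.962, 0.273, 0.0]
ft_force: [0.2, -0.8, -0.7]
finger_gap: 0.0857
grasp_force: 0.0
```

```bash
python3 -c "
from h import *
st();rel([.5433,-.1428,.021],down(.555))"
```

```text
t 1.70 pos [ 0.5428 -0.1447  0.1207] F [ 0.19 -0.84 -0.67] M [-0.032 -0.037 -0.014] gap 0.0857 gf 0.0 q [-0.34  0.4   1.69 -0.    1.05  0.68]
offset [0.0028, -0.0028, 0.1995] turn [0.0001, -0.0, -0.0003]
```

Emit:
play_rows:
  offset:
    - [0.003,-0.003,0.1]
    - [0.003,-0.003,0.18]
    - [0.003,-0.003,0.2]
    - [0.003,-0.003,0.2]
    - [0.003,-0.003,0.2]
    - [0.003,-0.003,0.2]
    - [0.003,-0.003,0.2]
    - [0.003,-0.003,0.2]
    - [0.003,-0.003,0.2]
  turn:
    - [0,0,0]
    - [0,0,0]
    - [0,0,0]
    - [0,0,0]
    - [0,0,0]
    - [0,0,0]
    - [0,0,0]
    - [0,0,0]
    - [0,0,0]
  grip: [1,1,1,1,0,0,0,0,0]

```text
t: 2.82
tool_pos: [0.5454, -0.1418, 0.0221]
tool_rot: [0.001, 0.962, 0.274, 0.001]
ft_force: [-1.0, -1.8, 5.7]
finger_gap: 0.0511
grasp_force: 73.9
```

```bash
python3 -c "
from h import *
st()"
```

```text
t 2.83 pos [ 0.5454 -0.1418  0.0221] F [-1.01 -1.77  5.73] M [ 0.007  0.239 -0.038] gap 0.0511 gf 73.9 q [-0.33  0.53  1.78 -0.    0.82  0.69]
```

Emit:
play_rows:
  offset:
    - [0,0,-0.06]
    - [0,0,-0.14]
    - [0,0,-0.22]
    - [0,0,-0.25]
    - [0,0,-0.25]
    - [0,0,-0.25]
    - [0,0,-0.25]
  turn:
    - [0,0,0]
    - [0,0,0]
    - [0,0,0]
    - [0,0,0]
    - [0,0,0]
    - [0,0,0]
    - [0,0,0]
  grip: [0,0,0,0,0,0,0]

```text
t: 3.7
tool_pos: [0.5427, -0.1408, 0.1434]
tool_rot: [-0.001, 0.962, 0.274, -0.002]
ft_force: [-0.4, 0.3, -5.1]
finger_gap: 0.0512
grasp_force: 75.3
```

```bash
python3 -c "
from h import *
st()
c=cam('top');b=cam('scene');cv2.imwrite('pics/l1.png',np.hstack([cv2.resize(c[0][130:290,230:390],None,fx=2.5,fy=2.5),cv2.resize(b[0][90:250,190:350],None,fx=2.5,fy=2.5)]))
import sys
u=np.array([np.cos(.555),np.sin(.555),0]);print(np.cross(u*.028,[0,0,-4.4]))
for h in(1,-1):
  Rt,tx,tz=trayrot(.83,h)
  p=.6088*sx+(LC+.05*1)*sy+.0595*ez
  print(h,'pocketL');rel(p+tz*.22+tx*(-.002+.011)-tx*.0,Rt)
"
```

```text
t 3.70 pos [ 0.5427 -0.1408  0.1434] F [-0.4   0.27 -5.07] M [ 0.084 -0.12   0.024] gap 0.0512 gf 75.3 q [-0.33  0.38  1.66  0.    1.1   0.69]
[-0.06491941  0.10470773  0.        ]
1 pocketL
offset [0.7683, -0.5252, -0.1152] turn [-0.1638, -0.027, -0.4206]
-1 pocketL
offset [0.7683, -0.5252, -0.1152] turn [-0.0193, 0.1172, 0.049]
```

View pics/l1.png

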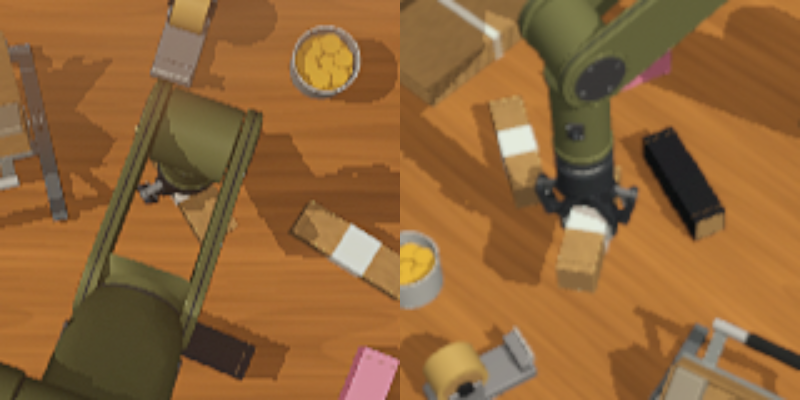

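The carton hangs level in the grip. The moment (0.084, -0.12) N m at 5 N puts the heavy end 29 mm towards tool −x, so h=-1.

```bash
cat >> h.py <<'E'
def pk(r,side,h,z,x,mid=(.6088,.0595),dl=0):
    Rt,tx,tz=trayrot(r,h); p=mid[0]*sx+(LC+.05*side+dl)*sy+mid[1]*ez
    rel(p+tz*z+tx*(x+.011-.007),Rt)   # grasp pt assumed 7 mm towards the carton's front from mid... see note
E
python3 -c "
from h import *
pk(.83,1,-1,.27,-.06)"
```

```text
offset [0.7548, -0.5299, -0.2785] turn [-0.0193, 0.1172, 0.049]
```

Emit:
play_rows:
  offset:
    - [0.05,-0.03,-0.1]
    - [0.15,-0.1,-0.2]
    - [0.755,-0.53,-0.2785]
    - [0.755,-0.53,-0.2785]
    - [0.755,-0.53,-0.2785]
    - [0.755,-0.53,-0.2785]
    - [0.755,-0.53,-0.2785]
    - [0.755,-0.53,-0.2785]
    - [0.755,-0.53,-0.2785]
    - [0.755,-0.53,-0.2785]
    - [0.755,-0.53,-0.2785]
    - [0.755,-0.53,-0.2785]
  turn:
    - [0,0,0]
    - [0,0,0]
    - [-0.0193,0.1172,0.049]
    - [-0.0193,0.1172,0.049]
    - [-0.0193,0.1172,0.049]
    - [-0.0193,0.1172,0.049]
    - [-0.0193,0.1172,0.049]
    - [-0.0193,0.1172,0.049]
    - [-0.0193,0.1172,0.049]
    - [-0.0193,0.1172,0.049]
    - [-0.0193,0.1172,0.049]
    - [-0.0193,0.1172,0.049]
  grip: [0,0,0,0,0,0,0,0,0,0,0,0]

```text
t: 5.3
tool_pos: [0.7242, 0.2813, 0.2833]
tool_rot: [-0.041, 0.926, 0.107, 0.36]
ft_force: [-0.2, -0.4, -5.0]
finger_gap: 0.0513
grasp_force: 77.7
```

```bash
python3 -c "
from h import *
st()
pk(.83,1,-1,.27,-.06);pk(.83,1,-1,.16,-.002)
c=cam('top');b=cam('scene');cv2.imwrite('pics/l2.png',np.hstack([cv2.resize(c[0][120:260,130:270],(400,400)),cv2.resize(b[0][180:340,245:405],(400,400))]))
"
```

```text
t 5.30 pos [0.7242 0.2813 0.2833] F [-0.21 -0.43 -4.96] M [-0.154  0.712  0.015] gap 0.0513 gf 77.7 q [ 0.36  0.3   1.66 -0.2   0.45  1.84]
offset [0.0008, -0.0032, 0.0014] turn [0.0004, 0.0, -0.0]
offset [-0.2192, -0.0034, 0.1174] turn [0.0004, 0.0, -0.0]
```

View pics/l2.png

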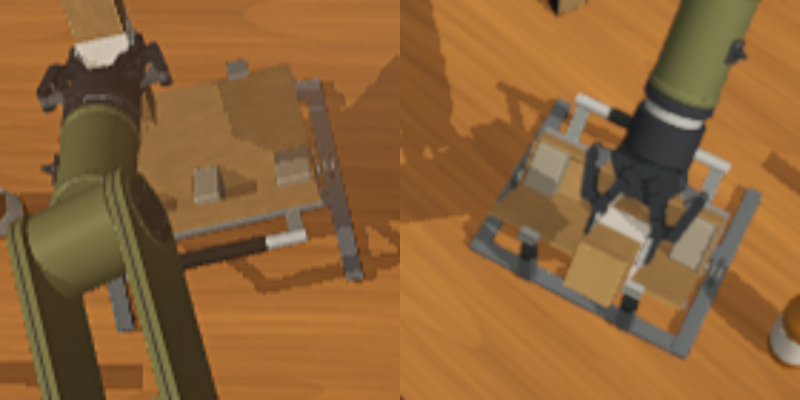

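Emit:
play_rows:
  offset:
    - [-0.07,-0.003,0.06]
    - [-0.15,-0.003,0.117]
    - [-0.2,-0.003,0.117]
    - [-0.25,-0.003,0.117]
    - [-0.29,-0.003,0.117]
    - [-0.325,-0.003,0.117]
    - [-0.325,-0.003,0.117]
    - [-0.325,-0.003,0.117]
  turn:
    - [0,0,0]
    - [0,0,0]
    - [0,0,0]
    - [0,0,0]
    - [0,0,0]
    - [0,0,0]
    - [0,0,0]
    - [0,0,0]
  grip: [0,0,0,0,0,0,0,0]

```text
t: 6.4
tool_pos: [0.6527, 0.2652, 0.1423]
tool_rot: [-0.044, 0.928, 0.109, 0.352]
ft_force: [0.0, -0.2, -5.5]
finger_gap: 0.0512
grasp_force: 78.9
```

```bash
python3 -c "
from h import *
st()
pk(.83,1,-1,.09,.004)
c=cam('top');b=cam('scene');cv2.imwrite('pics/l3.png',np.hstack([cv2.resize(c[0][120:260,130:270],(400,400)),cv2.resize(b[0][200:340,265:405],(400,400))]))
"
```

```text
t 6.40 pos [0.6527 0.2652 0.1423] F [ 0.04 -0.21 -5.54] M [-0.164  0.783 -0.023] gap 0.0512 gf 78.9 q [ 0.37  0.4   1.97 -1.01  0.1   2.68]
offset [-0.0606, -0.0013, 0.0211] turn [-0.001, 0.0023, -0.0002]
```

View pics/l3.png

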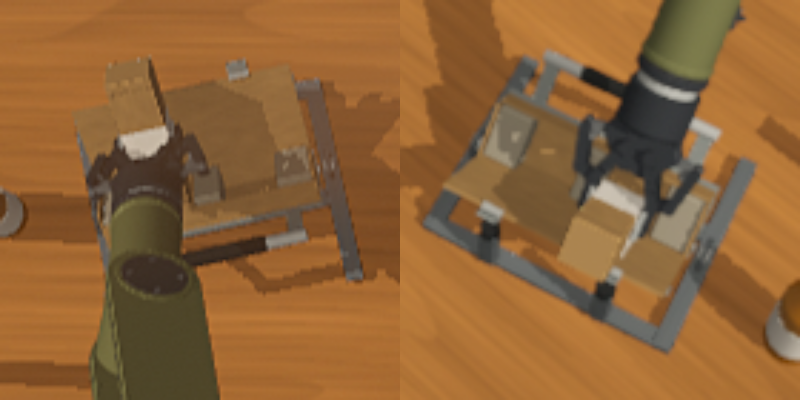

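The carton is in line with the left pocket, 30 mm above the floor, but q5 and q6 are at their limits. I'll retreat, lay the carton back on the bench and regrasp it with the tool leaning about 25° over the light end. That keeps the wrist clear of its limit at the tray.

```bash
python3 -c "
from h import *
pk(.83,1,-1,.27,-.06)"
```

```text
offset [0.2979, -0.0021, -0.1123] turn [-0.001, 0.0024, 0.0]
```

Emit:
play_rows:
  offset:
    - [0.08,0,0]
    - [0.15,0,0]
    - [0.23,0,-0.06]
    - [0.3,0,-0.112]
    - [0.3,0,-0.112]
    - [0.3,0,-0.112]
  turn:
    - [0,0,0]
    - [0,0,0]
    - [0,0,0]
    - [0,0,0]
    - [0,0,0]
    - [0,0,0]
  grip: [0,0,0,0,0,0]

```text
t: 7.25
tool_pos: [0.7228, 0.2813, 0.2797]
tool_rot: [-0.043, 0.93, 0.11, 0.349]
ft_force: [-0.1, 0.1, -5.5]
finger_gap: 0.0512
grasp_force: 79.2
```

```bash
python3 -c "
from h import *
st();rel([.545,-.142,.12],down(.555))"
```

```text
t 7.25 pos [0.7228 0.2813 0.2797] F [-0.08  0.11 -5.54] M [-0.214  0.737 -0.049] gap 0.0512 gf 79.2 q [ 0.35  0.3   1.65 -0.16  0.48  1.8 ]
offset [-0.6186, 0.7406, -0.119] turn [0.0178, -0.1134, -0.0486]
```

```bash
python3 -c "
from h import *
rel([.57,-.06,.26],down(.555))
rel([.545,-.142,.08],down(.555))
rel([.545,-.142,.0225],down(.555))"
```

```text
offset [-0.369, 0.5922, -0.2722] turn [0.0178, -0.1134, -0.0486]
offset [-0.6713, 0.7408, -0.0588] turn [0.0178, -0.1134, -0.0486]
offset [-0.747, 0.7411, 0.0278] turn [0.0178, -0.1134, -0.0486]
```

Emit:
play_rows:
  offset:
    - [-0.369,0.592,-0.272]
    - [-0.369,0.592,-0.272]
    - [-0.369,0.592,-0.272]
    - [-0.369,0.592,-0.272]
    - [-0.369,0.592,-0.272]
    - [-0.369,0.592,-0.272]
    - [-0.671,0.741,-0.059]
    - [-0.671,0.741,-0.059]
    - [-0.671,0.741,-0.059]
    - [-0.671,0.741,-0.059]
    - [-0.671,0.741,-0.059]
  turn:
    - [0.0178,-0.1134,-0.0486]
    - [0.0178,-0.1134,-0.0486]
    - [0.0178,-0.1134,-0.0486]
    - [0.0178,-0.1134,-0.0486]
    - [0.0178,-0.1134,-0.0486]
    - [0.0178,-0.1134,-0.0486]
    - [0.0178,-0.1134,-0.0486]
    - [0.0178,-0.1134,-0.0486]
    - [0.0178,-0.1134,-0.0486]
    - [0.0178,-0.1134,-0.0486]
    - [0.0178,-0.1134,-0.0486]
  grip: [0,0,0,0,0,0,0,0,0,0,0]

```text
t: 8.62
tool_pos: [0.5469, -0.1407, 0.0793]
tool_rot: [-0.001, 0.962, 0.274, 0.001]
ft_force: [0.1, -0.9, -4.7]
finger_gap: 0.0513
grasp_force: 80.0
```

```bash
python3 -c "
from h import *
st();rel([.545,-.142,.0225],down(.555))"
```

```text
t 8.62 pos [ 0.5469 -0.1407  0.0793] F [ 0.13 -0.9  -4.69] M [ 0.111 -0.129  0.002] gap 0.0513 gf 80.0 q [-0.33  0.46  1.73  0.    0.96  0.69]
offset [-0.0049, 0.0005, 0.1135] turn [-0.0003, -0.0004, -0.0001]
```

Emit:
play_rows:
  offset:
    - [0,0,0.06]
    - [0,0,0.105]
    - [0,0,0.113]
    - [0,0,0.113]
    - [0,0,0.113]
    - [0,0,0.113]
    - [0.006,0,0.108]
    - [0.011,0,0.11]
    - [0.011,0,0.11]
    - [0.011,0,0.11]
    - [0.011,0,0.11]
    - [0.011,0,0.11]
  turn:
    - [0,0,0]
    - [0,0,0]
    - [0,0,0]
    - [0,0,0]
    - [0,0,0]
    - [0,0,0]
    - [0,-0.03,0]
    - [0,-0.055,0]
    - [0,-0.0694,0]
    - [0,-0.0694,0]
    - [0,-0.0694,0]
    - [0,-0.0694,0]
  grip: [0,0,0,0,1,1,1,1,1,1,0,0]
  grip_force: 90

```text
t: 10.12
tool_pos: [0.5526, -0.1389, 0.0269]
tool_rot: [0.059, 0.94, 0.267, -0.205]
ft_force: [9.2, 2.3, 24.0]
finger_gap: 0.0516
grasp_force: 23.1
```

Emit:
play_rows:
  offset:
    - [0,0,0]
    - [0,0,0]
    - [0,0,0]
    - [0,0,0]
  turn:
    - [0,0,0]
    - [0,0,0]
    - [0,0,0]
    - [0,0,0]
  grip: [0,0,0,0]

```text
t: 10.62
tool_pos: [0.5532, -0.1389, 0.0273]
tool_rot: [0.06, 0.94, 0.267, -0.205]
ft_force: [0.5, -0.1, 6.7]
finger_gap: 0.0508
grasp_force: 94.8
```

```bash
cat >> h.py <<'E'
BETA=np.deg2rad(25)
def tilted(yaw,h):  # tool over a flat carton leaning over the light end; heavy on tool h*x
    return down(yaw)*R.from_rotvec([0,h*BETA,0])
def pk2(r,side,h,z,x,g,mid=(.6088,.0595),dl=0):
    """g=(along towards light, towards front) of TCP from carton middle; carton middle put at z,x of the pocket"""
    Rt,tx,tz=trayrot(r,h); p=mid[0]*sx+(LC+.05*side+dl)*sy+mid[1]*ez
    rel(p+tz*(z+g[0])+tx*(x-g[1]),Rt*R.from_rotvec([0,h*BETA,0]))
E
python3 -c "
from h import *
st()
for a in((.27,-.06),(.16,-.002),(.09,.004)): pk2(.83,1,-1,*a,(.0055,-.002))"
```

```text
t 10.62 pos [ 0.5532 -0.1389  0.0273] F [ 0.53 -0.09  6.74] M [ 0.013  0.201 -0.174] gap 0.0508 gf 94.8 q [-0.15  0.69  1.51 -0.29  1.29  1.  ]
offset [0.4547, -0.5337, -0.7848] turn [0.0037, 0.1159, 0.0524]
offset [0.48, -0.5609, -0.5389] turn [0.0037, 0.1159, 0.0524]
offset [0.441, -0.5914, -0.4074] turn [0.0037, 0.1159, 0.0524]
```

```bash
python3 -c "
from h import *
rel([.553,-.139,.2],tilted(.555,-1))
pk2(.83,1,-1,.27,-.06,(.0105,.001))"
```

```text
offset [-0.1447, 0.0009, -0.3137] turn [0.0003, -0.0009, -0.0002]
offset [0.4529, -0.5326, -0.7963] turn [0.0037, 0.1159, 0.0524]
```

Emit:
play_rows:
  offset:
    - [-0.03,0,-0.06]
    - [-0.08,0,-0.17]
    - [-0.14,0,-0.31]
    - [0.453,-0.533,-0.796]
    - [0.453,-0.533,-0.796]
    - [0.453,-0.533,-0.796]
    - [0.453,-0.533,-0.796]
    - [0.453,-0.533,-0.796]
    - [0.453,-0.533,-0.796]
    - [0.453,-0.533,-0.796]
    - [0.453,-0.533,-0.796]
    - [0.453,-0.533,-0.796]
  turn:
    - [0,0,0]
    - [0,0,0]
    - [0,0,0]
    - [0.0037,0.1159,0.0524]
    - [0.0037,0.1159,0.0524]
    - [0.0037,0.1159,0.0524]
    - [0.0037,0.1159,0.0524]
    - [0.0037,0.1159,0.0524]
    - [0.0037,0.1159,0.0524]
    - [0.0037,0.1159,0.0524]
    - [0.0037,0.1159,0.0524]
    - [0.0037,0.1159,0.0524]
  grip: [0,0,0,0,0,0,0,0,0,0,0,0]

```text
t: 12.12
tool_pos: [0.728, 0.2874, 0.2906]
tool_rot: [-0.018, 0.982, 0.116, 0.149]
ft_force: [0.2, 0.1, -5.4]
finger_gap: 0.0512
grasp_force: 98.6
```

```bash
python3 -c "
from h import *
st()
for a in((.27,-.06),(.16,-.002),(.12,-.002),(.09,.004)): pk2(.83,1,-1,*a,(.0105,.001))
c=cam('top');b=cam('scene');cv2.imwrite('pics/l4.png',np.hstack([cv2.resize(c[0][120:260,130:270],(400,400)),cv2.resize(b[0][180:340,245:405],(400,400))]))"
```

```text
t 12.12 pos [0.728  0.2874 0.2906] F [ 0.24  0.15 -5.37] M [-0.109  0.234 -0.015] gap 0.0512 gf 98.6 q [ 0.34  0.43  1.22 -0.03  1.19  1.68]
offset [0.002, 0.0071, -0.0062] turn [-0.0004, 0.0006, 0.0005]
offset [-0.1476, 0.0072, 0.1925] turn [-0.0004, 0.0006, 0.0005]
offset [-0.22, 0.007, 0.2266] turn [-0.0004, 0.0006, 0.0005]
offset [-0.2692, 0.007, 0.263] turn [-0.0004, 0.0006, 0.0005]
```

View pics/l4.png

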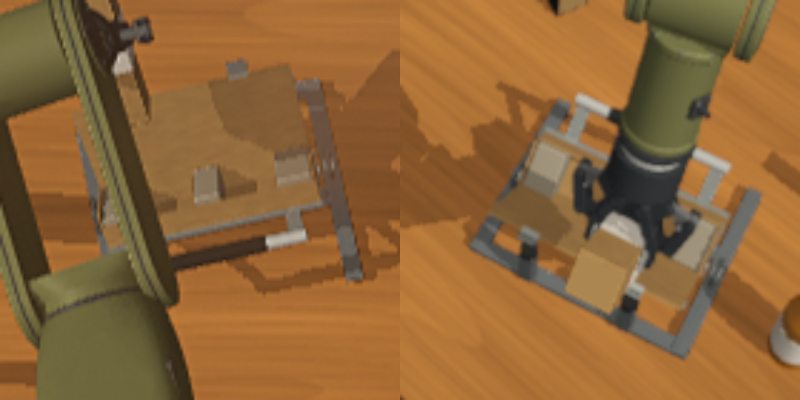

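Emit:
play_rows:
  offset:
    - [-0.07,0.007,0.09]
    - [-0.148,0.007,0.19]
    - [-0.185,0.007,0.21]
    - [-0.22,0.007,0.227]
    - [-0.24,0.007,0.236]
    - [-0.256,0.007,0.244]
    - [-0.256,0.007,0.244]
    - [-0.256,0.007,0.244]
  turn:
    - [0,0,0]
    - [0,0,0]
    - [0,0,0]
    - [0,0,0]
    - [0,0,0]
    - [0,0,0]
    - [0,0,0]
    - [0,0,0]
  grip: [0,0,0,0,0,0,0,0]

```text
t: 13.22
tool_pos: [0.6471, 0.262, 0.139]
tool_rot: [-0.018, 0.982, 0.115, 0.151]
ft_force: [0.7, 0.0, -4.2]
finger_gap: 0.0511
grasp_force: 100.4
```

```bash
python3 -c "
from h import *
st()
for a in((.1,-.002),(.09,-.002),(.085,-.002),(.09,.006)): pk2(.83,1,-1,*a,(.0105,.001))"
```

```text
t 13.22 pos [0.6471 0.262  0.139 ] F [ 0.72  0.04 -4.22] M [-0.     0.227  0.042] gap 0.0511 gf 100.4 q [ 0.34  0.44  1.63 -0.04  0.78  1.71]
offset [-0.0049, -0.0051, 0.0041] turn [-0.0002, -0.0002, 0.0]
offset [-0.023, -0.0051, 0.0126] turn [-0.0002, -0.0002, 0.0]
offset [-0.0321, -0.0051, 0.0168] turn [-0.0002, -0.0002, 0.0]
offset [-0.0163, -0.0051, 0.0271] turn [-0.0002, -0.0002, 0.0]
```

Emit:
play_rows:
  offset:
    - [-0.012,-0.005,0.007]
    - [-0.022,-0.005,0.012]
    - [-0.022,-0.005,0.012]
  turn:
    - [0,0,0]
    - [0,0,0]
    - [0,0,0]
  grip: [0,0,0]

```text
t: 13.6
tool_pos: [0.6393, 0.2634, 0.1312]
tool_rot: [-0.019, 0.981, 0.115, 0.153]
ft_force: [4.0, 1.5, 0.8]
finger_gap: 0.051
grasp_force: 101.0
```

```bash
python3 -c "
from h import *
st()
for a in((.09,-.002),(.085,-.002),(.09,.006)): pk2(.83,1,-1,*a,(.0105,.001))"
```

```text
t 13.60 pos [0.6393 0.2634 0.1312] F [3.99 1.54 0.81] M [ 0.22  -0.532  0.144] gap 0.0510 gf 101.0 q [ 0.35  0.44  1.65 -0.05  0.74  1.72]
offset [-0.0045, 0.0011, 0.002] turn [-0.0003, -0.0009, 0.0001]
offset [-0.0136, 0.0011, 0.0062] turn [-0.0003, -0.0009, 0.0001]
offset [0.0022, 0.0011, 0.0165] turn [-0.0003, -0.0009, 0.0001]
```

Emit:
play_rows:
  offset:
    - [0.002,0,0.008]
    - [0.003,0,0.0145]
    - [0.003,0,0.0145]
  turn:
    - [0,0,0]
    - [0,0,0]
    - [0,0,0]
  grip: [0,0,0]

```text
t: 13.98
tool_pos: [0.644, 0.2645, 0.1269]
tool_rot: [-0.019, 0.981, 0.115, 0.154]
ft_force: [1.0, 2.1, 15.1]
finger_gap: 0.0506
grasp_force: 102.4
```

```bash
python3 -c "
from h import *
st()
c=cam('scene');d=cam('top')
for m,(u0,u1,v0,v1) in((c,(300,390,190,280)),(d,(165,250,170,225))):
  k=m[0][v0:v1,u0:u1].max(2)<45
  ys,xs=np.nonzero(k); print(len(xs),xs.mean()+u0,ys.mean()+v0)
"
```

```text
t 13.97 pos [0.644  0.2645 0.1269] F [ 1.02  2.11 15.1 ] M [-0.138  0.224  0.017] gap 0.0506 gf 102.4 q [ 0.35  0.45  1.65 -0.05  0.74  1.72]
490 341.91632653061225 255.73673469387757
6 200.16666666666666 211.16666666666666
```

Emit:
play_rows:
  offset:
    - [0,0,-0.004]
    - [0,0,-0.006]
    - [0,0,-0.006]
    - [0,0,-0.006]
    - [0,0,-0.006]
    - [0,0,-0.1]
    - [0,0,-0.2]
    - [0,0,-0.3]
    - [0,0,-0.3]
  turn:
    - [0,0,0]
    - [0,0,0]
    - [0,0,0]
    - [0,0,0]
    - [0,0,0]
    - [0,0,0]
    - [0,0,0]
    - [0,0,0]
    - [0,0,0]
  grip: [0,0.7,1,1,1,1,1,1,1]

```text
t: 15.2
tool_pos: [0.5986, 0.2534, 0.2714]
tool_rot: [-0.019, 0.981, 0.115, 0.155]
ft_force: [0.8, 0.5, -0.3]
finger_gap: 0.0854
grasp_force: 0.0
```

```bash
python3 -c "
from h import *
st()
rel([.4543,-.385,.2],down(1.0));rel([.4543,-.385,.0225],down(1.0))
c=cam('top');b=cam('scene');cv2.imwrite('pics/l5.png',np.hstack([cv2.resize(c[0][130:270,140:280],(400,400)),cv2.resize(b[0][190:330,265:405],(400,400))]))"
```

```text
t 15.20 pos [0.5986 0.2534 0.2714] F [ 0.85  0.46 -0.27] M [0.009 0.099 0.016] gap 0.0854 gf 0.0 q [ 0.36  0.25  1.56 -0.04  1.03  1.71]
offset [-0.5909, 1.176, -0.044] turn [0.0188, -0.0475, -0.1211]
offset [-0.7003, 1.1768, 0.2938] turn [0.0188, -0.0475, -0.1211]
```

View pics/l5.png

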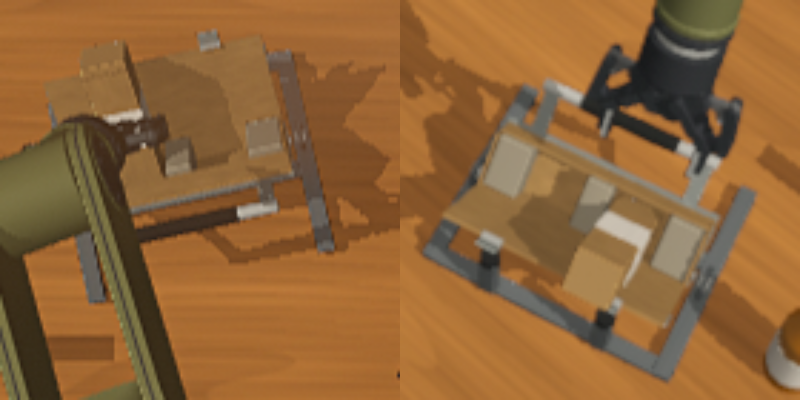

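The carton stands in the left pocket against the panel. Now for carton 2, and I'll measure the current recline from this picture.

```bash
python3 -c "
from h import *
rel([.47,-.24,.21],down(1.0))
ct,cs=cam('top'),cam('scene')
A=lambda x,y:((x+.5)/2.857+139.5,(y+.5)/2.857+129.5)
Z=lambda x,y:((x+.5)/2.857+264.5,(y+.5)/2.857+189.5)
for n,a,z in(('spR',(264,136),(510,165)),('pan',(263,38),(443,215)),('bar',(275,207),(546,85))):
  X,e=tri(ct,cs,A(*a),Z(*z)); print(n,X.round(4),round(e,1),'s %.4f l %.4f'%(X@sx,X@sy))
"
```

```text
offset [-0.4852, 0.9002, -0.0359] turn [0.0184, -0.0461, -0.1212]
spR [0.5764 0.2658 0.4831] 85.6 s 0.6220 l 0.1262
pan [0.6606 0.2573 0.4706] 83.7 s 0.7020 l 0.0985
bar [0.5071 0.2495 0.5254] 85.9 s 0.5509 l 0.1262
```

```bash
python3 -c "
from h import *
ct,cs=cam('top'),cam('scene')
A=lambda x,y:((x+.5)/2.857+139.5,(y+.5)/2.857+129.5)
Z=lambda x,y:((x+.5)/2.857+264.5,(y+.5)/2.857+189.5)
P={}
for n,a,z in(('spR',(264,136),(110,165)),('pan',(263,38),(43,215)),('bar',(275,207),(146,85))):
  X,e=tri(ct,cs,A(*a),Z(*z)); print(n,X.round(4),round(e,1),'s %.4f l %.4f'%(X@sx,X@sy)); P[n]=np.array([X@sx,X[2]])
d=P['pan']-P['spR']; r=np.arctan2(*d)-.298; tz=np.array([np.sin(r),np.cos(r)]);tx=np.array([tz[1],-tz[0]])
print('r',r,'pocket',P['spR']-.036*tz+.003*tx,P['pan']-.15*tz-.032*tx)
# predict from r=.83 by hinge (.634,.036)
for r in(.85,.87,.9):
  a=r-.83; v=np.array([.6088-.634,.0595-.036]); print(r,np.array([.634,.036])+[v[0]*np.cos(a)+v[1]*np.sin(a),-v[0]*np.sin(a)+v[1]*np.cos(a)])
"
```

```text
spR [0.6273 0.1028 0.0884] 0.1 s 0.6342 l -0.0442
pan [0.7377 0.1011 0.1302] 0.0 s 0.7411 l -0.0712
bar [0.5379 0.0821 0.1319] 0.6 s 0.5423 l -0.0438
r 0.9008928363639646 pocket [0.60780972 0.06372151] [0.60369466 0.06210136]
0.85 [0.60927501 0.05999927]
0.87 [0.60975991 0.06048893]
0.9 [0.61050537 0.06120501]
```

Emit:
play_rows:
  offset:
    - [-0.485,0.9,-0.036]
    - [-0.485,0.9,-0.036]
    - [-0.485,0.9,-0.036]
    - [-0.485,0.9,-0.036]
    - [-0.485,0.9,-0.036]
    - [-0.485,0.9,-0.036]
    - [-0.485,0.9,-0.036]
    - [-0.485,0.9,-0.036]
    - [-0.485,0.9,-0.036]
  turn:
    - [0.0184,-0.0461,-0.1212]
    - [0.0184,-0.0461,-0.1212]
    - [0.0184,-0.0461,-0.1212]
    - [0.0184,-0.0461,-0.1212]
    - [0.0184,-0.0461,-0.1212]
    - [0.0184,-0.0461,-0.1212]
    - [0.0184,-0.0461,-0.1212]
    - [0.0184,-0.0461,-0.1212]
    - [0.0184,-0.0461,-0.1212]
  grip: [1,1,1,1,1,1,1,1,1]
  grip_force: 80

```text
t: 16.62
tool_pos: [0.4687, -0.2428, 0.208]
tool_rot: [-0.001, 0.878, 0.478, -0.001]
ft_force: [1.4, 0.3, -0.3]
finger_gap: 0.0854
grasp_force: 0.0
```

```bash
python3 -c "
from h import *
st();rel([.4543,-.385,.1],down(1.0));rel([.4543,-.385,.023],down(1.0))"
```

```text
t 16.62 pos [ 0.4687 -0.2428  0.208 ] F [ 1.37  0.34 -0.25] M [ 0.031 -0.007 -0.022] gap 0.0854 gf 0.0 q [-0.56  0.27  1.65 -0.    1.23  0.02]
offset [-0.2542, 0.1308, 0.2161] turn [-0.0005, 0.0002, -0.0005]
offset [-0.254, 0.1313, 0.3701] turn [-0.0005, 0.0002, -0.0005]
```

Emit:
play_rows:
  offset:
    - [-0.254,0.131,0.1]
    - [-0.254,0.131,0.15]
    - [-0.254,0.131,0.216]
    - [-0.254,0.131,0.32]
    - [-0.254,0.131,0.37]
    - [-0.254,0.131,0.37]
    - [-0.254,0.131,0.37]
    - [-0.254,0.131,0.37]
    - [-0.254,0.131,0.37]
    - [-0.254,0.131,0.37]
    - [-0.254,0.131,0.37]
    - [-0.254,0.131,0.37]
  turn:
    - [0,0,0]
    - [0,0,0]
    - [0,0,0]
    - [0,0,0]
    - [0,0,0]
    - [0,0,0]
    - [0,0,0]
    - [0,0,0]
    - [0,0,0]
    - [0,0,0]
    - [0,0,0]
    - [0,0,0]
  grip: [1,1,1,1,1,1,0,0,0,0,0,0]

```text
t: 18.12
tool_pos: [0.4576, -0.3828, 0.0268]
tool_rot: [0.002, 0.877, 0.48, 0.0]
ft_force: [0.4, 0.5, 7.2]
finger_gap: 0.0509
grasp_force: 84.7
```

Emit:
play_rows:
  offset:
    - [0,0,-0.05]
    - [0,0,-0.09]
    - [0,0,-0.09]
    - [0,0,-0.09]
  turn:
    - [0,0,0]
    - [0,0,0]
    - [0,0,0]
    - [0,0,0]
  grip: [0,0,0,0]

```text
t: 18.62
tool_pos: [0.4562, -0.3815, 0.0693]
tool_rot: [-0.001, 0.878, 0.479, -0.0]
ft_force: [-0.5, -0.1, -3.9]
finger_gap: 0.0514
grasp_force: 84.8
```

```bash
python3 -c "
from h import *
st();print(np.cross([np.cos(1)*.028,np.sin(1)*.028,0],[0,0,-4.5]))"
```

```text
t 18.62 pos [ 0.4562 -0.3815  0.0693] F [-0.46 -0.1  -3.87] M [ 0.098 -0.044 -0.002] gap 0.0514 gf 84.8 q [-0.77  0.5   1.67 -0.    0.97 -0.2 ]
[-0.10602534  0.06807809  0.        ]
```

Emit:
play_rows:
  offset:
    - [0,0,0.05]
    - [0,0,0.085]
    - [0,0,0.09]
    - [0,0,0.09]
    - [0,0,0.09]
    - [0,0,0.09]
    - [0.006,0,0.084]
    - [0.011,0,0.085]
    - [0.011,0,0.085]
    - [0.011,0,0.085]
    - [0.011,0,0.085]
    - [0.011,0,0.085]
  turn:
    - [0,0,0]
    - [0,0,0]
    - [0,0,0]
    - [0,0,0]
    - [0,0,0]
    - [0,0,0]
    - [0,-0.03,0]
    - [0,-0.055,0]
    - [0,-0.0694,0]
    - [0,-0.0694,0]
    - [0,-0.0694,0]
    - [0,-0.0694,0]
  grip: [0,0,0,0,1,1,1,1,1,1,0,0]
  grip_force: 90

```text
t: 20.12
tool_pos: [0.4589, -0.3783, 0.0277]
tool_rot: [0.103, 0.857, 0.467, -0.19]
ft_force: [2.9, 11.5, 23.0]
finger_gap: 0.0516
grasp_force: 18.2
```

Emit:
play_rows:
  offset:
    - [0,0,0]
    - [0,0,0]
    - [0,0,0]
    - [0,0,0]
  turn:
    - [0,0,0]
    - [0,0,0]
    - [0,0,0]
    - [0,0,0]
  grip: [0,0,0,0]

```text
t: 20.62
tool_pos: [0.4594, -0.3782, 0.028]
tool_rot: [0.104, 0.857, 0.468, -0.19]
ft_force: [-1.3, -1.8, 5.5]
finger_gap: 0.0507
grasp_force: 94.6
```

```bash
python3 -c "
from h import *
st();s=arm.sense()['tool_pos'];print((s-[.4543,-.385,.026])@[np.cos(1),np.sin(1),0])
rel([.47,-.36,.25],tilted(1.0,-1));rel([.58,-.05,.30],tilted(.6,-1))"
```

```text
t 20.62 pos [ 0.4594 -0.3782  0.028 ] F [-1.34 -1.75  5.49] M [-0.121  0.31  -0.181] gap 0.0507 gf 94.6 q [-0.5   0.61  1.72 -0.56  0.92  0.44]
0.008423207490193256
offset [-0.1499, -0.0018, -0.42] turn [0.0, 0.0002, -0.0]
offset [0.3879, -0.1517, -0.782] turn [0.0269, 0.0002, 0.0576]
```

Emit:
play_rows:
  offset:
    - [-0.03,0,-0.06]
    - [-0.07,0,-0.17]
    - [-0.11,0,-0.29]
    - [0.388,-0.152,-0.782]
    - [0.388,-0.152,-0.782]
    - [0.388,-0.152,-0.782]
    - [0.388,-0.152,-0.782]
    - [0.388,-0.152,-0.782]
    - [0.388,-0.152,-0.782]
    - [0.388,-0.152,-0.782]
  turn:
    - [0,0,0]
    - [0,0,0]
    - [0,0,0]
    - [0.0269,0,0.0576]
    - [0.0269,0,0.0576]
    - [0.0269,0,0.0576]
    - [0.0269,0,0.0576]
    - [0.0269,0,0.0576]
    - [0.0269,0,0.0576]
    - [0.0269,0,0.0576]
  grip: [0,0,0,0,0,0,0,0,0,0]

```text
t: 21.88
tool_pos: [0.5819, -0.0456, 0.299]
tool_rot: [0.064, 0.932, 0.292, -0.206]
ft_force: [0.4, -1.3, -4.6]
finger_gap: 0.0506
grasp_force: 98.0
```

```bash
python3 -c "
from h import *
st();pk2(.88,-1,-1,.27,-.06,(.009,.002),(.608,.0615))"
```

```text
t 21.88 pos [ 0.5819 -0.0456  0.299 ] F [ 0.44 -1.27 -4.56] M [ 0.295 -0.492  0.008] gap 0.0506 gf 98.0 q [-0.    0.48  1.16 -0.25  1.86  0.93]
offset [0.5188, -0.1816, -0.2137] turn [0.0052, 0.1083, 0.0605]
```

Emit:
play_rows:
  offset:
    - [0.519,-0.182,-0.214]
    - [0.519,-0.182,-0.214]
    - [0.519,-0.182,-0.214]
    - [0.519,-0.182,-0.214]
    - [0.519,-0.182,-0.214]
    - [0.519,-0.182,-0.214]
    - [0.519,-0.182,-0.214]
    - [0.519,-0.182,-0.214]
  turn:
    - [0.0052,0.1083,0.0605]
    - [0.0052,0.1083,0.0605]
    - [0.0052,0.1083,0.0605]
    - [0.0052,0.1083,0.0605]
    - [0.0052,0.1083,0.0605]
    - [0.0052,0.1083,0.0605]
    - [0.0052,0.1083,0.0605]
    - [0.0052,0.1083,0.0605]
  grip: [0,0,0,0,0,0,0,0]

```text
t: 22.88
tool_pos: [0.7593, 0.1826, 0.2861]
tool_rot: [-0.013, 0.986, 0.112, 0.124]
ft_force: [0.9, -0.7, -4.3]
finger_gap: 0.0507
grasp_force: 102.3
```

```bash
python3 -c "
from h import *
st()
for a in((.27,-.06),(.16,-.003),(.12,-.003),(.10,-.003)): pk2(.88,-1,-1,*a,(.009,.002),(.608,.0615))"
```

```text
t 22.88 pos [0.7593 0.1826 0.2861] F [ 0.85 -0.71 -4.25] M [-0.051  0.156  0.004] gap 0.0507 gf 102.3 q [0.18 0.45 1.19 0.01 1.26 1.52]
offset [0.0054, -0.0114, -0.0007] turn [0.0007, 0.0007, -0.0009]
offset [-0.145, -0.0114, 0.1963] turn [0.0007, 0.0007, -0.0009]
offset [-0.2173, -0.0111, 0.2304] turn [0.0007, 0.0007, -0.0009]
offset [-0.2535, -0.011, 0.2475] turn [0.0007, 0.0007, -0.0009]
```

Emit:
play_rows:
  offset:
    - [-0.07,-0.002,0.09]
    - [-0.15,-0.002,0.197]
    - [-0.185,-0.002,0.214]
    - [-0.221,-0.002,0.231]
    - [-0.242,-0.002,0.24]
    - [-0.258,-0.002,0.248]
    - [-0.258,-0.002,0.248]
    - [-0.258,-0.002,0.248]
  turn:
    - [0,0,0]
    - [0,0,0]
    - [0,0,0]
    - [0,0,0]
    - [0,0,0]
    - [0,0,0]
    - [0,0,0]
    - [0,0,0]
  grip: [0,0,0,0,0,0,0,0]

```text
t: 23.88
tool_pos: [0.6694, 0.1639, 0.1357]
tool_rot: [-0.013, 0.986, 0.112, 0.126]
ft_force: [0.3, 0.5, -3.8]
finger_gap: 0.0508
grasp_force: 101.9
```

```bash
python3 -c "
from h import *
st()
for a in((.10,-.003),(.09,-.003)): pk2(.88,-1,-1,*a,(.009,.002),(.608,.0615))"
```

```text
t 23.88 pos [0.6694 0.1639 0.1357] F [ 0.34  0.49 -3.78] M [ 0.023  0.147 -0.037] gap 0.0508 gf 101.9 q [0.17 0.44 1.61 0.02 0.84 1.51]
offset [-0.0011, -0.0065, 0.0015] turn [0.0006, -0.0, -0.0008]
offset [-0.0192, -0.0064, 0.0099] turn [0.0006, -0.0, -0.0008]
```

Emit:
play_rows:
  offset:
    - [-0.008,-0.004,0.004]
    - [-0.016,-0.004,0.008]
    - [-0.02,-0.004,0.01]
    - [-0.02,-0.004,0.01]
  turn:
    - [0,0,0]
    - [0,0,0]
    - [0,0,0]
    - [0,0,0]
  grip: [0,0,0,0]

```text
t: 24.38
tool_pos: [0.6659, 0.1651, 0.1333]
tool_rot: [-0.014, 0.985, 0.112, 0.133]
ft_force: [3.4, 0.8, 11.5]
finger_gap: 0.0505
grasp_force: 104.0
```

```bash
python3 -c "
from h import *
st()
for a in((.09,-.003),(.085,-.003),(.09,.004)): pk2(.88,-1,-1,*a,(.009,.002),(.608,.0615))"
```

```text
t 24.38 pos [0.6659 0.1651 0.1333] F [ 3.35  0.81 11.55] M [ 0.129 -0.555  0.038] gap 0.0505 gf 104.0 q [0.18 0.44 1.63 0.02 0.81 1.51]
offset [-0.0121, -0.0023, 0.0068] turn [0.0006, -0.0021, -0.0007]
offset [-0.0212, -0.0023, 0.0109] turn [0.0006, -0.0021, -0.0007]
offset [-0.0063, -0.0024, 0.0196] turn [0.0006, -0.0021, -0.0007]
```

Emit:
play_rows:
  offset:
    - [-0.002,0,-0.009]
    - [-0.004,0,-0.009]
    - [-0.007,0,-0.008]
    - [-0.007,0,-0.008]
  turn:
    - [0,0,0]
    - [0,0,0]
    - [0,0,0]
    - [0,0,0]
  grip: [0,0,0,0]

```text
t: 24.88
tool_pos: [0.6631, 0.1645, 0.136]
tool_rot: [-0.014, 0.985, 0.112, 0.134]
ft_force: [6.5, 1.9, 4.9]
finger_gap: 0.0507
grasp_force: 103.0
```

```bash
python3 -c "
from h import *
st()
for a in((.09,-.003),(.09,.004)): pk2(.88,-1,-1,*a,(.009,.002),(.608,.0615))
c=cam('top');b=cam('scene');cv2.imwrite('pics/l6.png',np.hstack([cv2.resize(c[0][130:270,140:280],(400,400)),cv2.resize(b[0][190:330,265:405],(400,400))]))"
```

```text
t 24.88 pos [0.6631 0.1645 0.136 ] F [6.53 1.87 4.85] M [ 0.414 -1.539  0.015] gap 0.0507 gf 103.0 q [0.18 0.43 1.63 0.02 0.81 1.51]
offset [-0.008, -0.0023, 0.0135] turn [0.0006, -0.0025, -0.0007]
offset [-0.0023, -0.0024, 0.0263] turn [0.0006, -0.0025, -0.0007]
```

Emit:
play_rows:
  offset:
    - [0.004,0,0.006]
    - [0.007,0,0.012]
    - [0.007,0,0.012]
  turn:
    - [0,0,0]
    - [0,0,0]
    - [0,0,0]
  grip: [0,0,0]

```text
t: 25.35
tool_pos: [0.6673, 0.1654, 0.1315]
tool_rot: [-0.014, 0.985, 0.112, 0.134]
ft_force: [5.6, 1.7, 8.7]
finger_gap: 0.0509
grasp_force: 103.9
```

```bash
python3 -c "
from h import *
st()
pk2(.9,-1,-1,.09,.004,(.009,.002),(.6105,.0612))"
```

```text
t 25.35 pos [0.6673 0.1654 0.1315] F [5.62 1.66 8.74] M [ 0.196 -0.929  0.018] gap 0.0509 gf 103.9 q [0.18 0.44 1.63 0.02 0.8  1.51]
offset [-0.002, -0.0025, 0.0208] turn [0.0006, -0.0055, -0.0007]
```

Emit:
play_rows:
  offset:
    - [0.002,0,0]
    - [0.003,0,0]
    - [0.003,0,0]
    - [0.003,0,0]
    - [0.003,0,0]
    - [0.003,0,0]
    - [-0.005,0,-0.1]
    - [-0.02,0,-0.2]
    - [-0.02,0,-0.3]
    - [-0.02,0,-0.3]
  turn:
    - [0,0,0]
    - [0,0,0]
    - [0,0,0]
    - [0,0,0]
    - [0,0,0]
    - [0,0,0]
    - [0,0,0]
    - [0,0,0]
    - [0,0,0]
    - [0,0,0]
  grip: [0,0.7,0.85,1,1,1,1,1,1,1]

```text
t: 26.6
tool_pos: [0.6162, 0.154, 0.2741]
tool_rot: [-0.013, 0.985, 0.112, 0.13]
ft_force: [-0.0, -0.4, -0.5]
finger_gap: 0.0854
grasp_force: 0.0
```

```bash
python3 -c "
from h import *
st()
c=cam('top');b=cam('scene');cv2.imwrite('pics/l7.png',np.hstack([cv2.resize(c[0][130:270,140:280],(400,400)),cv2.resize(b[0][190:330,265:405],(400,400))]))
# press bar: r=.9 centre
L=.0588
for nm,(s,z) in dict(above=(.55,.22),touch=(.55,.165)).items(): print(nm);rel(s*sx+L*sy+z*ez,down(.232))"
```

```text
t 26.60 pos [0.6162 0.154  0.2741] F [-0.02 -0.42 -0.48] M [-0.032  0.118  0.006] gap 0.0854 gf 0.0 q [0.17 0.24 1.54 0.01 1.1  1.51]
above
offset [-0.1854, -0.1004, 0.0527] turn [0.0005, -0.0404, -0.0008]
touch
offset [-0.213, -0.1006, 0.1592] turn [0.0005, -0.0404, -0.0008]
```

View pics/l7.png

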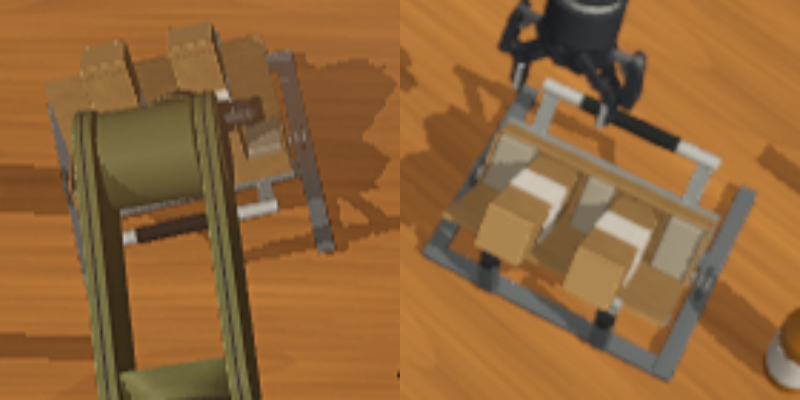

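Both cartons are seated alike, with matching bands against the back panel. Now for the press bar.

Emit:
play_rows:
  offset:
    - [-0.186,-0.1,0.053]
    - [-0.186,-0.1,0.053]
    - [-0.186,-0.1,0.053]
    - [-0.186,-0.1,0.053]
    - [-0.186,-0.1,0.053]
    - [-0.186,-0.1,0.053]
  turn:
    - [0,-0.0404,-0.0008]
    - [0,-0.0404,-0.0008]
    - [0,-0.0404,-0.0008]
    - [0,-0.0404,-0.0008]
    - [0,-0.0404,-0.0008]
    - [0,-0.0404,-0.0008]
  grip: [0,0,0,0,0,0]

```text
t: 27.45
tool_pos: [0.5224, 0.1831, 0.2197]
tool_rot: [0.001, 0.993, 0.115, 0.0]
ft_force: [1.3, 0.8, -0.2]
finger_gap: 0.0001
grasp_force: 0.0
```

```bash
python3 -c "
from h import *
st()
for s,z in((.55,.22),(.546,.165),(.536,.151)):rel(s*sx+.0588*sy+z*ez,down(.232))"
```

```text
t 27.45 pos [0.5224 0.1831 0.2197] F [ 1.29  0.79 -0.16] M [0.052 0.    0.016] gap 0.0001 gf 0.0 q [ 0.26  0.29  1.58 -0.    1.27  1.6 ]
offset [-0.0009, -0.0014, -0.0006] turn [0.0004, 0.0, -0.0002]
offset [-0.0089, -0.0017, 0.1094] turn [0.0004, 0.0, -0.0002]
offset [-0.0289, -0.0018, 0.1374] turn [0.0004, 0.0, -0.0002]
```

Emit:
play_rows:
  offset:
    - [-0.008,-0.001,0.08]
    - [-0.008,-0.001,0.11]
    - [-0.008,-0.001,0.12]
    - [-0.018,-0.001,0.129]
    - [-0.028,-0.001,0.138]
    - [-0.037,-0.001,0.148]
    - [-0.046,-0.001,0.158]
    - [-0.046,-0.001,0.158]
  turn:
    - [0,0,0]
    - [0,0,0]
    - [0,0,0]
    - [0,0,0]
    - [0,0,0]
    - [0,0,0]
    - [0,0,0]
    - [0,0,0]
  grip: [0,0,0,0,0,0,0,0]

```text
t: 28.45
tool_pos: [0.4992, 0.1785, 0.1416]
tool_rot: [0.001, 0.993, 0.116, 0.0]
ft_force: [-1.5, -0.5, 5.2]
finger_gap: 0.0002
grasp_force: 2.7
```

```bash
python3 -c "
from h import *
st(); p=arm.sense()['tool_pos'];print(p@sx,p@sy)"
```

```text
t 28.45 pos [0.4992 0.1785 0.1416] F [-1.48 -0.55  5.24] M [-0.071  0.218  0.02 ] gap 0.0002 gf 2.7 q [ 0.27  0.34  1.73 -0.    1.07  1.61]
0.5268407314603675 0.05893273868860513
```

Emit:
play_rows:
  offset:
    - [-0.009,0,0.011]
    - [-0.017,0,0.022]
    - [-0.024,0,0.033]
    - [-0.031,0,0.045]
    - [-0.037,0,0.057]
    - [-0.043,0,0.069]
    - [-0.048,0,0.081]
    - [-0.052,0,0.094]
    - [-0.056,0,0.107]
    - [-0.059,0,0.12]
    - [-0.061,0,0.133]
    - [-0.063,0,0.147]
  turn:
    - [0,0,0]
    - [0,0,0]
    - [0,0,0]
    - [0,0,0]
    - [0,0,0]
    - [0,0,0]
    - [0,0,0]
    - [0,0,0]
    - [0,0,0]
    - [0,0,0]
    - [0,0,0]
    - [0,0,0]
  grip: [0,0,0,0,0,0,0,0,0,0,0,0]

```text
t: 29.95
tool_pos: [0.4686, 0.171, 0.0663]
tool_rot: [0.001, 0.993, 0.116, -0.0]
ft_force: [-1.2, 0.3, 1.4]
finger_gap: -0.0001
grasp_force: 0.7
```

Emit:
play_rows:
  offset:
    - [-0.001,0,0.013]
    - [-0.001,0,0.027]
    - [-0.001,0,0.033]
    - [-0.001,0,0.035]
    - [-0.001,0,0.035]
  turn:
    - [0,0,0]
    - [0,0,0]
    - [0,0,0]
    - [0,0,0]
    - [0,0,0]
  grip: [0,0,0,0,0]

```text
t: 30.58
tool_pos: [0.4682, 0.1709, 0.0533]
tool_rot: [0.001, 0.993, 0.116, 0.001]
ft_force: [-9.6, -2.9, 41.6]
finger_gap: -0.0001
grasp_force: 20.6
```

```bash
python3 -c "
from h import *
st(); p=arm.sense()['tool_pos'];print(p@sx,p@sy)"
```

```text
t 30.57 pos [0.4682 0.1709 0.0533] F [-9.61 -2.88 41.6 ] M [-0.502  1.582  0.012] gap -0.0001 gf 20.6 q [ 0.27  0.43  1.9  -0.    0.82  1.61]
0.4949534110264226 0.05866966200000263
```

The bar is on its stop at 36 mm, so the tray is upright. Withdraw and check.

Emit:
play_rows:
  offset:
    - [0,0,-0.02]
    - [-0.02,0,-0.1]
    - [-0.06,0,-0.22]
    - [-0.1,0,-0.34]
    - [-0.1,0,-0.4]
    - [-0.1,0,-0.4]
    - [-0.1,0,-0.4]
    - [-0.1,0,-0.4]
  turn:
    - [0,0,0]
    - [0,0,0]
    - [0,0,0]
    - [0,0,0]
    - [0,0,0]
    - [0,0,0]
    - [0,0,0]
    - [0,0,0]
  grip: [0,0,0,0,0,0,0,0]

```text
t: 31.58
tool_pos: [0.4184, 0.1597, 0.2476]
tool_rot: [0.002, 0.993, 0.115, -0.002]
ft_force: [0.4, -0.2, -0.0]
finger_gap: -0.0
grasp_force: 0.0
```

```bash
python3 -c "
from h import *
st()
ct,b=cam('top'),cam('scene');cv2.imwrite('pics/l8.png',np.hstack([cv2.resize(ct[0][120:280,110:270],(400,400)),cv2.resize(b[0][170:330,265:425],(400,400))]))
im=b[0][180:300,265:425].astype(int); w=((im.min(2)>150)&(im.max(2)-im.min(2)<45)).astype(np.uint8)
k,l,s,ce=cv2.connectedComponentsWithStats(w)
print([(ce[i]+[265,180],s[i,4]) for i in range(1,k) if s[i,4]>20])
# predicted pixel of points with r=0
def proj(X): return cv2.projectPoints(np.array([X]),cv2.Rodrigues(b[2])[0],b[3],b[1],None)[0].ravel().round(1)
for l in(.0588-.06,.0588,.0588+.06): print('bar',proj(.497*sx+l*sy+.046*ez))
for side in(1,-1): print('top of carton',side,proj((.60)*sx+(.0588+.05*side)*sy+.225*ez))
"
```

```text
t 31.57 pos [0.4184 0.1597 0.2476] F [ 0.36 -0.23 -0.03] M [ 0.01   0.001 -0.   ] gap -0.0000 gf 0.0 q [ 0.27  0.12  1.74 -0.    1.29  1.61]
[(array([370.425, 247.225]), np.int32(40))]
bar [332.  226.9]
bar [347.8 234.2]
bar [363.9 241.7]
top of carton 1 [355.2 240. ]
top of carton -1 [324.9 225.9]
```

View pics/l8.png

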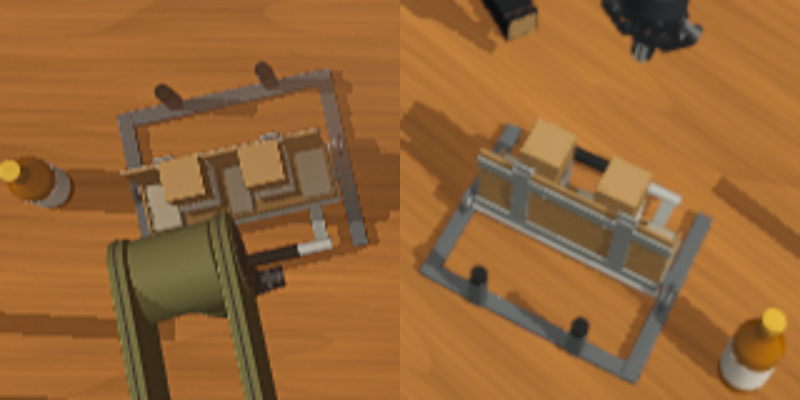

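The tray is upright with both cartons standing in their pockets (scene crop at (547,150) and (622,188)). The arm is clear and the amber bottle hasn't moved.

```bash
python3 -c "
from plant import arm
print(arm.sign_off())"
```

```text
the job is handed in; nothing more can be done
None
```

Both cartons stand heavy end down in their pockets, the tray is fully upright, and the job was handed in at about 32 s; I did not touch the tape dispenser, tub or bottle, and the final bar press read 42 N at the wrist (fingertip contact).

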